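Make up an order on the stock-room counter

TASK

Make up this order on the counter: set the larger brown carton down in the middle of the shallow metal tray with its length along the tray's, centre the square junction box on top of it, and stand the round plug on its wide face in line with the carton, midway between the carton and the tray's left end (left as the robot sees it). Stand the slim nozzle bottle in the black crate, on the crate's floor between the two squat bottles, gently easing those apart to make room for it without ramming or tipping them. Leave the small brown carton where it is, and finish with everything upright.

Things in the scene. Friction and masses are not known exactly. Their poses are not given: they have to be found in the camera images.
- tray: Shallow rectangular aluminium tray, fixed to the counter, long side 270 mm (its y axis), 145 mm wide (x axis), 15 mm high, walls and floor 4 mm thick. Origin: centre of its underside; the inner floor is 4 mm above. Its +y end is the left end as the robot sees it (its yaw is within 0.2 rad of 0).
- crate: Black plastic open crate, fixed, 148 mm long (y axis) by 56 mm wide (x axis), 40 mm high, walls and floor 4 mm thick (inside 140 x 48 mm). Origin: centre of its underside; yaw within 0.2 rad of 0. The two squat bottles stand loose in it in one row along y, less than 30 mm apart, so one or both must be eased outward along the crate before the slim bottle fits between.
- jar_left: Squat white bottle with black round cap, standing loose in the crate's left (+y) half. Body 40 mm diameter up to 62 mm, shoulder up to 74 mm, cap 26 mm diameter from 74 to 95 mm height; 0.12 kg. Origin: centre of its underside. Pushed or dragged at the cap it tilts about its foot and swings back rather than slides; to ease it along, grip the cap, lift a few mm, shift and set down.
- jar_right: The other squat bottle, the same, in the crate's right (-y) half.
- nozzle_bottle: Slim tall white bottle standing upright: body 30 mm diameter up to 108 mm (foot slightly tapered), black pointed nozzle up to 140 mm; about 0.1 kg. Origin: centre of its underside, z up. Goes into the crate.
- carton: The larger of the two brown cardboard cartons on the counter: 90 mm long (its y axis), 60 mm wide (x axis), 50 mm high, about 0.22 kg. Origin: centre of its underside. Goes in the middle of the tray.
- junction_box: Square grey plastic junction box, 56 x 56 mm (sides along its x and y axes), 36 mm high, pale cover with four screws on top and a round knockout in each side; about 0.11 kg. Origin: centre of its underside. Goes on the carton.
- plug: Round grey industrial plug standing on its wide face: rim 56 mm diameter up to 12 mm, ribbed body 46 mm diameter up to 46 mm, cone, then black cable gland of 30 mm diameter from 56 to 88 mm height; about 0.16 kg. Origin: centre of its underside, z up. Goes in the tray left of the carton.
- small_carton: Small brown carton, 46 mm (y) x 36 mm (x) x 30 mm high, loose on the counter between tray and crate. Not part of the order: leave it. Origin: centre of its underside.
Things that resemble listed ones, but are neither listed nor needed, are in the scene too. Leave any blue or purple look-alike of the jar_right alone.

How it is judged:
At the end, for the whole second after the job is handed in: Carton on tray floor, 15 mm from its centre, 0.2 rad; junction box on carton, 14 mm; plug on tray floor, 15 mm from the point 88 mm left of centre, 18 mm across; nozzle bottle between the squat bottles (under 71 mm from each), all three on the crate floor; all upright, at rest (horizontal distance between carton and tray below 0.015 m and z of carton in the frame of tray between 0 and 0.008 m and angle between the y axis of carton and the y axis of tray, either way round below 0.2 rad and horizontal distance between junction_box and carton below 0.014 m and z of junction_box in the frame of carton between 0.046 and 0.054 m and y of plug in the frame of tray between 0.073 and 0.103 m and x of plug in the frame of tray between -0.018 and 0.018 m and z of plug in the frame of tray between 0 and 0.008 m and x of nozzle_bottle in the frame of crate between -0.022 and 0.022 m and y of nozzle_bottle in the frame of crate between -0.07 and 0.07 m and z of nozzle_bottle in the frame of crate between 0 and 0.01 m and x of jar_left in the frame of crate between -0.022 and 0.022 m and y of jar_left in the frame of crate between -0.07 and 0.07 m and z of jar_left in the frame of crate between 0 and 0.01 m and x of jar_right in the frame of crate between -0.022 and 0.022 m and y of jar_right in the frame of crate between -0.07 and 0.07 m and z of jar_right in the frame of crate between 0 and 0.01 m and horizontal distance between nozzle_bottle and jar_left below 0.071 m and horizontal distance between nozzle_bottle and jar_right below 0.071 m and angle between each of carton, junction_box, plug, nozzle_bottle, jar_left, jar_right's own z axis and vertical below 0.12 rad and linear speed of each of carton, junction_box, plug, nozzle_bottle, jar_left, jar_right below 0.03 m/s); the robot touches nothing.
It fails at once if the small carton is moved by more than 20 mm (distance of small_carton from where it was at the start of the episode above 0.02 m).
It fails at once if a squat bottle is tipped (over 0.5 rad) (angle between any of jar_left, jar_right's own z axis and vertical above 0.5 rad).
It fails at once if the nozzle bottle is rammed against a squat bottle (over 20 N) (contact force between nozzle_bottle and jar_left above 20 N or contact force between nozzle_bottle and jar_right above 20 N).
It also fails if it takes over 128 s, if anything falls off the work surface, if the arm or the gripper's body presses on something with over 40 N, if the wrist force passes 120 N, or if a joint passes its speed limit or range.

ROBOT

A 6-joint arm with a two-finger parallel gripper is mounted at the origin on the work surface. World frame = base frame: x ahead of the robot, y to its left, z up, the work surface at z = 0. Lengths are in m, angles in rad, forces in N, time in s.
With the tool pointing down it reaches from about 0.375 to 0.975 m from the base axis. Payload 3.8 kg.
Tool frame: the origin (TCP) lies at the very end of the fingers, on their centre line; the grasp point (between the pads) lies 19 mm behind it; z points along the fingers, y is the line along which they close (so a half turn about z gives the same grasp; the last joint's range is limited). The gripper opens to 85 mm and grips with 20 to 120 N. Pads are 22 mm wide; open, the fingers measure 114 mm over their backs; the gripper's body (76 mm by 85 mm) begins 54 mm behind the grasp point. The pads swing forward as they close: fully open they stand 13 mm farther back than shut.
Start: joints at [1.123, 0.264, 1.604, -0, 1.274, -0.037], TCP at [0.27, 0.619, 0.231] pointing down, gripper open.
Joint ranges: [-2.63, 2.63], [-0.94, 2.18], [0.31, 2.57], [-1.31, 4.45], [0, 2.66], [-2.55, 2.55]. Speed limits (rad/s): [2.57, 2.57, 3.14, 3.14, 3.14, 3.14].

INTERFACE

Orientations are given as a rotation vector (axis times angle).
In Python, from workcell import bot gives the robot as it stands.
- The arm moves only by the shell command python3 -m creep 'ROWS' [FORCE]. ROWS is JSON, a list of rows, each a list of 5 numbers: the shift along the tool's x, y, z in units of 0.05 m (1.0 is 0.05 m), then the turn about the tool's z in units of 0.1 rad (1.0 is 0.1 rad), then the opening, from 0 (shut) to 1 (fully open). In form: [[tx, ty, tz, spin, hand], ...]. A call has 1 to 20 rows; each row shifts and turns the commanded pose from where the row before left it, along the tool's axes as they then stand; what a row does not reach is not made up. A row lasts 1/8 s, in which the tool goes at most 62.5 mm and 10.7 degrees, less where a joint would pass 70% of its speed; a pose out of reach is approached as far as the arm can. A call with a number of a shift or a turn outside -1 to 1 is refused whole. A call with a gripper value outside its range is refused whole. The fingers move at their own pace and stop on an object; FORCE is the grip in N (left out, the last holds). Time passes only in rows, so rows that do not move let the fingers close. It gives the time, the measured TCP pose, the force, the opening and the grip force at its end, in the units of the state.
- bot.read_state(): the state, without advancing time (a new reading comes with each control period).
- bot.read_camera(name): name is "scene" or "side" or "wrist"; returns a dict with "pixels" (420x560x3 uint8, red, green, blue), "vfov" (degrees; the focal length in pixels is half the picture's height over the tangent of half this angle, whatever the lens; pixels are square), "cx", "cy" (the principal point, pixels), "world_to_cam" (4x4, takes a point from world to camera coordinates). Camera axes: x right, y down, z forward; pixel columns grow to the right and rows downward; lengths in m; the calibration is good to about 2 mm. A picture is of the moment at which its call begins. There is no depth.
- bot.finish_job(): hands the job in; it is judged then, once.
Trained networks look in a picture, given as the dict that the camera call returned (one of the last four; its "shot" number tells which), for a name from the list of things; names that differ only in an ending like _2 or _b are one class to them, and where a whole thing is asked for, a point or a joint stands for the part that bears it (a point fixed in the world has none). Each returns a list of dicts, best first, with "score" (0 to 1); they miss things now and then, are a little off and sometimes report something else, mostly with a low value. They report only what shows in the picture. A call takes as long as a camera call. They do not tell look-alikes from the thing itself.
- bot.look_for(target, picture): "bbox" ([left, top, right, bottom] in pixels, round what is visible of it).
- bot.regions_of(target, picture): "mask" (420x560 bool, what is visible of it) and "bbox" ([left, top, right, bottom] in pixels, round what is visible of it).
The state is a dict: "time": time; "q": joint angles; "joint_vel": joint speeds; "joint_torque": joint torques, N m; "tool_pos": TCP position; "tcp_rot": TCP orientation; "wrist_force": force on the tool from outside, world axes, zero at the start; "torque": the same for the moment, N m; "width": opening from 0.0 (shut) to 1.0 (fully open); "grip_force": force on a finger pad.
Only numpy, scipy, OpenCV 4.12 (cv2) and the standard library are available. Lean on these libraries where they do the work, as an engineer would, in place of code of your own. Each camera call takes 0.05 s, during which the arm holds its last target. There are 200 camera calls.

## Working session

There is one attempt and no reset: what is moved stays moved. The work goes in short steps, Python scripts to look and compute and a shell command to move; the robot and the scene stay as the last step left them, time stands still between calls to the robot, and variables do not carry over. Pictures are saved under pics/ and viewed, at most 14 in all, crops included, and the job is handed in when it is done.

```bash
mkdir -p pics; ls
cat > h.py <<'E'
import numpy as np,cv2
from workcell import bot
def snap(n,f=None):
    p=bot.read_camera(n)
    if f: cv2.imwrite('pics/'+f,p['pixels'][:,:,::-1])
    return p
def ray(p,u,v):
    f=p['pixels'].shape[0]/2/np.tan(np.radians(p['vfov'])/2)
    M=np.array(p['world_to_cam']);R=M[:3,:3];t=M[:3,3]
    return -R.T@t, R.T@np.array([(u-p['cx'])/f,(v-p['cy'])/f,1])
def at(p,u,v,z):
    o,d=ray(p,u,v);return o+d*(z-o[2])/d[2]
def proj(p,X):
    f=p['pixels'].shape[0]/2/np.tan(np.radians(p['vfov'])/2)
    M=np.array(p['world_to_cam']);c=np.atleast_2d(X)@M[:3,:3].T+M[:3,3]
    return np.c_[c[:,0]/c[:,2]*f+p['cx'],c[:,1]/c[:,2]*f+p['cy']]
N=['tray','crate','jar_left','nozzle_bottle','carton','junction_box','plug','small_carton']
E
python3 - <<'E'
from h import *
np.set_printoptions(precision=3,suppress=True)
for c in ['scene','side','wrist']:
    p=snap(c,c+'1.png'); o,d=ray(p,p['cx'],p['cy']); print(c,o,d,p['vfov'],p.get('shot'))
    for n in N: print(' ',n,[(np.round(r['bbox']).astype(int).tolist(),round(r['score'],2)) for r in bot.look_for(n,p)])
print(bot.read_state())
E
```

```text
pics
scene [1.211 0.115 0.608] [-0.761 -0.176 -0.625] 51.17307673030523 1
  tray [([327, 188, 472, 261], 0.57), ([206, 168, 224, 196], 0.56)]
  crate [([170, 181, 237, 209], 0.82)]
  jar_left [([203, 167, 226, 198], 0.65)]
  nozzle_bottle [([338, 222, 358, 284], 0.85)]
  carton [([403, 254, 469, 315], 0.97)]
  junction_box [([126, 233, 167, 272], 0.92), ([291, 209, 319, 230], 0.63), ([202, 166, 223, 197], 0.57)]
  plug [([207, 239, 235, 288], 0.97)]
  small_carton [([287, 206, 317, 231], 0.9)]
side [0.308 0.627 0.536] [ 0.235 -0.774 -0.588] 54.72030515252134 2
  tray [([202, 250, 354, 411], 0.62)]
  crate [([312, 152, 346, 194], 0.56)]
  jar_left [([323, 147, 342, 180], 0.82)]
  nozzle_bottle [([189, 194, 214, 262], 0.74)]
  carton [([128, 277, 198, 351], 0.6)]
  junction_box [([246, 142, 275, 169], 0.89)]
  plug [([220, 158, 247, 200], 0.7), ([329, 138, 338, 160], 0.24)]
  small_carton [([278, 218, 305, 252], 0.87)]
wrist [0.206 0.647 0.375] [ 0.256 -0.113 -0.96 ] 70.5039506864219 3
  tray [([72, 374, 130, 419], 0.76)]
  crate []
  jar_left []
  nozzle_bottle []
  carton []
  junction_box []
  plug []
  small_carton []
{'time': 1.35, 'q': array([ 1.123,  0.264,  1.604, -0.   ,  1.274, -0.037]), 'joint_vel': array([-0.   , -0.001, -0.001, -0.001,  0.   ,  0.001]), 'joint_torque': array([  0.001, -51.507, -36.771,  -0.   ,   0.001,  -0.   ]), 'tool_pos': array([0.27 , 0.619, 0.231]), 'tcp_rot': array([ 0.641,  3.076, -0.   ]), 'wrist_force': array([-1.157, -0.06 , -0.315]), 'torque': array([ 0.038,  0.004, -0.067]), 'grip_force': 0.0, 'width': 1.0017853617975871}
```

View pics/scene1.png

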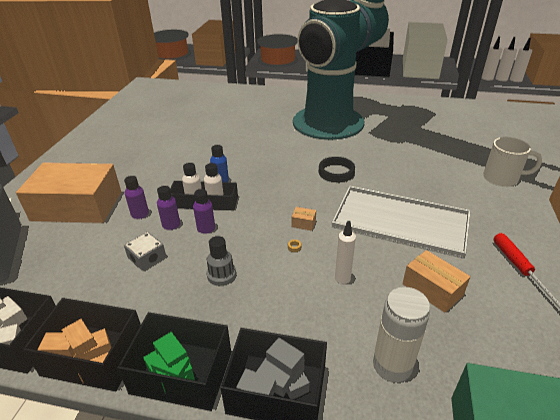

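View pics/side1.png

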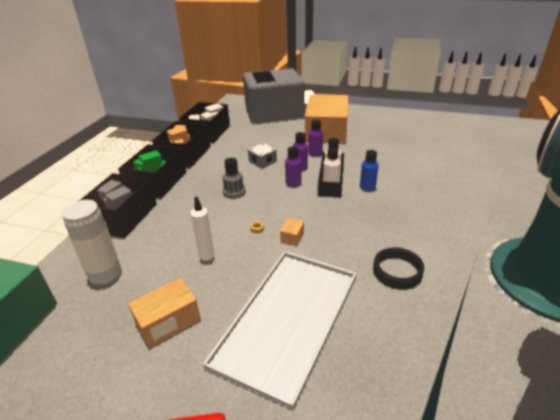

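Candidates: the carton at scene (437,280), versus the big box at (70,192), the bin cartons at (80,340) and the small one at (304,218). Junction box at (145,249), plug at (220,262), nozzle bottle at (346,255). The white jars at (191,180) and (213,182) stand in the crate, with a blue look-alike at (219,162) and purple ones at (137,197), (168,208) and (204,212). Now a model fit on the masks.

```bash
cat >> h.py <<'E'
from scipy.optimize import minimize
a=np.linspace(0,2*np.pi,24,endpoint=False)
def cyl(r0,r1,z0,z1): return np.r_[np.c_[r0*np.cos(a),r0*np.sin(a),0*a+z0],np.c_[r1*np.cos(a),r1*np.sin(a),0*a+z1]]
def box(x,y,h): return [np.array([[i*x/2,j*y/2,k*h] for i in(-1,1) for j in(-1,1) for k in(0,1)])]
MOD={'tray':box(.145,.27,.015),'crate':box(.056,.148,.04),'carton':box(.06,.09,.05),'junction_box':box(.056,.056,.036),'small_carton':box(.036,.046,.03),
'nozzle_bottle':[cyl(.014,.015,0,.01),cyl(.015,.015,.01,.108),cyl(.009,.003,.108,.14)],
'plug':[cyl(.028,.028,0,.012),cyl(.023,.023,.012,.046),cyl(.023,.015,.046,.056),cyl(.015,.015,.056,.088)],
'jar_left':[cyl(.02,.02,0,.062),cyl(.02,.013,.062,.074),cyl(.013,.013,.074,.095)]}
def pts(n,s,z=0):
    c,S=np.cos(s[2]),np.sin(s[2]);R=np.array([[c,-S,0],[S,c,0],[0,0,1]])
    return [q@R.T+[s[0],s[1],z] for q in MOD[n]]
def sil(n,p,s,z=0):
    m=np.zeros((420,560),np.uint8)
    for q in pts(n,s,z):
        h=cv2.convexHull((proj(p,q)*16).round().astype(np.int32))
        cv2.fillConvexPoly(m,h,255,cv2.LINE_AA,4)
    return m/255.
def fit(n,views,s0,z=0):
    # views: [(picture,mask)]
    B=[cv2.GaussianBlur(m.astype(np.float32),(0,0),1.5) for _,m in views]
    def cost(s): return sum(np.abs(cv2.GaussianBlur(sil(n,p,s,z),(0,0),1.5)-b).sum()/b.sum() for (p,_),b in zip(views,B))/len(B)
    best=None
    for y in ([0,.4,.8,1.2,-.4] if n in('carton','junction_box') else [0]):
        s=np.array([s0[0],s0[1],y+(s0[2] if len(s0)>2 else 0)])
        r=minimize(cost,s,method='Nelder-Mead',options=dict(initial_simplex=[s,s+[.02,0,0],s+[0,.02,0],s+[0,0,.15]],xatol=1e-4,fatol=1e-4))
        if best is None or r.fun<best.fun: best=r
    return best.x,best.fun
E
python3 - <<'E'
from h import *
np.set_printoptions(precision=3,suppress=True)
sc=snap('scene');sd=snap('side')
S0={}
out=[x.copy()[:,:,::-1] for x in(sc['pixels'],sd['pixels'])]
for n in ['tray','carton','junction_box','plug','nozzle_bottle','small_carton','crate']:
    V=[];cs=[]
    for p in(sc,sd):
        r=bot.regions_of(n,p)
        if r and r[0]['score']>.4: V.append((p,r[0]['mask']));b=r[0]['bbox'];cs.append(at(p,(b[0]+b[2])/2,(b[1]+b[3])/2,.02))
    for v in ([V,V[:1],V[1:]] if len(V)>1 else [V]):
        if v: x,f=fit(n,v,cs[0]); print(n,x,round(f,3),len(v))
        if v is V:
            for i,p in enumerate((sc,sd)):
                for q in pts(n,x): cv2.polylines(out[i],[cv2.convexHull(proj(p,q).round().astype(np.int32))],True,(255,0,255),1)
for r in bot.look_for('jar_left',sc): print(r['bbox'],r['score'])
print('jar caps',at(sc,191,167,.095),at(sc,212.5,167,.095),'big box',at(sc,22,215,0),at(sc,115,220,0))
cv2.imwrite('pics/fit.png',np.vstack([cv2.resize(out[0][150:330,100:500],(800,300),interpolation=cv2.INTER_CUBIC)[:, :],cv2.resize(out[1][130:410,120:400][::1],(300,300))[:,:].repeat(1,1) if 0 else np.hstack([cv2.resize(out[1][130:410,120:400],(300,300)),cv2.resize(out[0][150:220,150:300],(500,233))[:233].__class__((300,500,3),np.uint8)*0])]))
E
```

```text
tray [ 0.437  0.211 -0.177] 0.046 2Traceback (most recent call last):
  File "<stdin>", line 15, in <module>
cv2.error: OpenCV(4.12.0) :-1: error: (-5:Bad argument) in function 'polylines'
> Overload resolution failed:
>  - Layout of the output array img is incompatible with cv::Mat
>  - Expected Ptr<cv::UMat> for argument 'img'
```

Run:
```python
from h import *
np.set_printoptions(precision=3,suppress=True)
sc=snap('scene');sd=snap('side')
out=[x[:,:,::-1].copy() for x in(sc['pixels'],sd['pixels'])]
for n in ['tray','carton','junction_box','plug','nozzle_bottle','small_carton','crate']:
    V=[];cs=[]
    for p in(sc,sd):
        r=bot.regions_of(n,p)
        if r and r[0]['score']>.4: V.append((p,r[0]['mask']));b=r[0]['bbox'];cs.append(at(p,(b[0]+b[2])/2,(b[1]+b[3])/2,.02))
    for v in ([V,V[:1],V[1:]] if len(V)>1 else [V]):
        if v: x,f=fit(n,v,cs[0]); print(n,x,round(f,3),len(v))
        if v is V:
            for i,p in enumerate((sc,sd)):
                for q in pts(n,x): cv2.polylines(out[i],[cv2.convexHull(proj(p,q).round().astype(np.int32))],True,(255,0,255),1)
print('jar caps',at(sc,191,167,.095),at(sc,212.5,167,.095),'big box',at(sc,22,215,0),at(sc,115,220,0))
o=np.zeros((600,800,3),np.uint8)
o[:340]=cv2.resize(out[0][150:320,100:500],(800,340)); o[340:,:260]=cv2.resize(out[1][130:410,120:400],(260,260))
o[340:600,270:790]=cv2.resize(sc['pixels'][150:220,150:290,::-1],(520,260))
cv2.imwrite('pics/fit.png',o)
```

```text
tray [ 0.437  0.211 -0.172] 0.041 2
tray [ 0.437  0.21  -0.173] 0.048 1
tray [ 0.436  0.211 -0.169] 0.031 1
carton [ 0.626  0.267 -0.671] 0.064 2
carton [ 0.628  0.265 -0.626] 0.075 1
carton [0.626 0.267 2.472] 0.043 1
junction_box [ 0.648 -0.285  0.903] 0.117 2
junction_box [ 0.649 -0.284 -0.657] 0.095 1
junction_box [ 0.647 -0.284  0.846] 0.126 1
plug [ 0.665 -0.123  0.077] 0.11 2
plug [ 0.665 -0.123  0.035] 0.084 1
plug [ 0.666 -0.124 -0.129] 0.136 1
nozzle_bottle [ 0.632  0.103 -0.111] 0.14 2
nozzle_bottle [0.63  0.103 0.045] 0.174 1
nozzle_bottle [ 0.634  0.102 -0.2  ] 0.108 1
small_carton [0.485 0.007 0.049] 0.164 2
small_carton [0.487 0.007 0.102] 0.158 1
small_carton [0.484 0.009 0.033] 0.141 1
crate [ 0.662 -0.176  0.383] 2.608 2
crate [ 0.657 -0.13  -1.114] 1.121 1
crate [ 2.861 -3.19   1.031] 1.0 1
jar caps [ 0.453 -0.25   0.095] [ 0.445 -0.203  0.095] big box [ 0.575 -0.624  0.   ] [ 0.551 -0.405  0.   ]
```

View pics/fit.png

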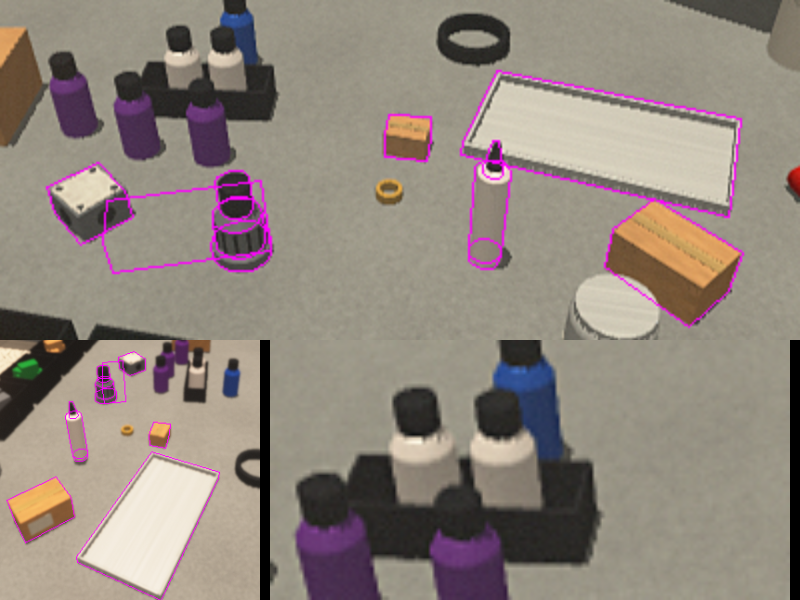

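The fits are tight: tray (0.437, 0.211, yaw −0.17), carton (0.626, 0.267). The crop's 90×60 overlay matches the carton, and the box at the left is about 220 mm, so not it. Now moving above the carton.

```bash
cat >> h.py <<'E'
from scipy.spatial.transform import Rotation as Ro
def plan(x,y,z,phi=None):
    s=bot.read_state();R=Ro.from_rotvec(s['tcp_rot']).as_matrix();ph=np.arctan2(R[1,1],R[0,1])
    d=R.T@(np.array([x,y,z])-s['tool_pos'])/.05
    sp=0 if phi is None else (((ph-phi)+np.pi/2)%np.pi-np.pi/2)*10
    print('t',round(s['time'],2),'pos',s['tool_pos'].round(4),'phi',round(ph,3),'q6',round(s['q'][5],2),'q1',round(s['q'][0],2),'F',s['wrist_force'].round(1),'w',round(s['width'],3),'g',round(s['grip_force'],1))
    print('units xyz',d.round(2),'spin units(mod pi)',round(sp,2))
E
python3 -m creep '[[-0.78,-0.3,0,0,1],[-0.78,-0.3,0,0,1],[-0.78,-0.3,0,0,1],[-0.78,-0.3,0,0,1],[-0.78,-0.3,0,0,1],[-0.78,-0.3,0,0,1],[-0.78,-0.3,0,0,1],[-0.78,-0.3,0,0,1],[-0.78,-0.3,0,0,1],[-0.78,-0.3,0,0,1],[-0.78,-0.3,0,0,1],[-0.78,-0.3,0,0,1],[0,0,0,1,1],[0,0,0,1,1],[0,0,0,1,1],[0,0,0,1,1],[0,0,0,1,1],[0,0,0,1,1],[0,0,0,1,1],[0,0,0,1,1]]' 40
python3 -m creep '[[0,0,0,1,1],[0,0,0,1,1],[0,0,0,1,1],[0,0,0,1,1],[0,0,0,1,1],[0,0,0,1,1],[0,0,0,1,1],[0,0,0,1,1],[0,0,0,1,1],[0,0,0,1,1],[0,0,0,0.3,1],[0,0,0,0,1]]'
python3 - <<'E'
from h import *
np.set_printoptions(precision=3,suppress=True)
p=snap('wrist','w1.png')
for n in ['carton','tray','nozzle_bottle']:
    for r in bot.regions_of(n,p)[:1]:
        print(n,r['score'],r['bbox']); 
        if n=='carton': x,f=fit(n,[(p,r['mask'])],[.626,.267,-.67]);print(x,f)
        if n=='tray': print(fit(n,[(p,r['mask'])],[.437,.211,-.17]))
sc=snap('scene');print('canister base',at(sc,378,368,0),at(sc,418,370,0))
plan(.626,.267,.1,-.671)
E
```

```text
time: 4.85
tool_pos: [0.6267, 0.2669, 0.2313]
tcp_rot: [-1.792, -2.58, 0.0]
wrist_force: [-0.2, -0.3, -0.7]
width: 1.0
grip_force: 0.0
time: 6.35
tool_pos: [0.6267, 0.2669, 0.2313]
tcp_rot: [-2.828, -1.369, -0.0]
wrist_force: [0.7, 0.2, -0.2]
width: 1.001
grip_force: 0.0
carton 0.9 [249.6, 146.7, 309.6, 226.1]
[ 0.628  0.266 -0.644] 0.0387370586240016
tray 0.88 [96.3, 186.9, 288.0, 362.3]
(array([ 0.438,  0.211, -0.177]), np.float64(0.34386386363318977))
nozzle_bottle 0.69 [343.3, 262.9, 384.2, 334.0]
canister base [0.808 0.176 0.   ] [0.799 0.236 0.   ]
t 6.6 pos [0.627 0.267 0.231] phi -0.67 q6 1.04 q1 0.37 F [-1.3  0.1  0.1] w 1.0 g 0.0
units xyz [-0.01 -0.01  2.63] spin units(mod pi) 0.01
```

View pics/w1.png

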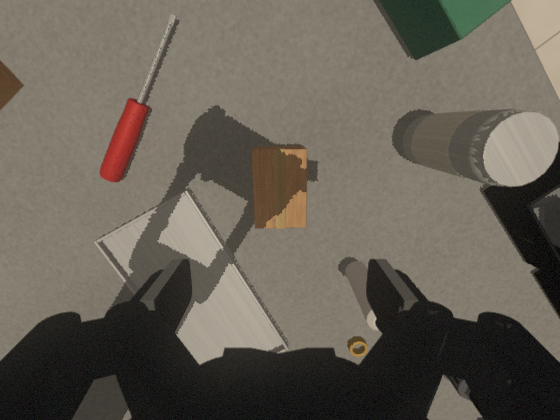

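The wrist view has the carton centred at (280,188), its long sides parallel to the pads. Grasping.

```bash
python3 -m creep '[[0,0,0.8,0,1],[0,0,0.8,0,1],[0,0,0.8,0,1],[0,0,0.8,0,1],[0,0,0.6,0,1],[0,0,0.34,0,1],[0,0,0,0,0.5],[0,0,0,0,0.4],[0,0,0,0,0.4],[0,0,0,0,0.4],[0,0,0,0,0.4],[0,0,-0.4,0,0.4],[0,0,-0.8,0,0.4],[0,0,-0.8,0,0.4],[0,0,0,0,0.4]]' 40
python3 - <<'E'
from h import *
plan(.437,.211,.125,-.172)
E
```

```text
time: 8.48
tool_pos: [0.6304, 0.2684, 0.1307]
tcp_rot: [2.827, 1.367, 0.016]
wrist_force: [0.0, 0.3, -1.9]
width: 0.697
grip_force: 45.4
t 8.47 pos [0.6304 0.2684 0.1307] phi -0.67 q6 1.04 q1 0.37 F [ 0.   0.3 -1.9] w 0.697 g 45.4
units xyz [-3.3  -2.32  0.07] spin units(mod pi) -4.98
```

```bash
python3 -m creep '[[-0.65,-0.46,0,0,0.4],[-0.65,-0.46,0,0,0.4],[-0.65,-0.46,0,0,0.4],[-0.65,-0.46,0,0,0.4],[-0.65,-0.45,0,0,0.4],[0,0,0,-1,0.4],[0,0,0,-1,0.4],[0,0,0,-1,0.4],[0,0,0,-1,0.4],[0,0,0,-1,0.4],[0,0,0,0,0.4],[0,0,0,0,0.4]]'
python3 - <<'E'
from h import *
plan(.437,.211,.0285,-.172)
p=snap('scene');q=snap('side')
for n in ['carton']:
    V=[(x,bot.regions_of(n,x)) for x in(p,q)]
    for x,r in V: print(r[0]['score'] if r else None, fit(n,[(x,r[0]['mask'])],[.437,.211,-.17],.1) if r else '')
E
```

```text
time: 9.98
tool_pos: [0.4355, 0.2104, 0.1237]
tcp_rot: [-2.403, -2.023, 0.002]
wrist_force: [-0.1, -0.0, -2.9]
width: 0.695
grip_force: 45.2
t 9.97 pos [0.4355 0.2104 0.1237] phi -0.172 q6 0.57 q1 0.4 F [-0.1 -0.  -2.9] w 0.695 g 45.2
units xyz [0.02 0.03 1.9 ] spin units(mod pi) 0.0
0.74 (array([ 0.43626362,  0.20940891, -0.15280058]), np.float64(0.3232558173281725))
0.62 (array([0.44304646, 0.21391861, 0.2010662 ]), np.float64(0.24520128883602585))
```

```bash
python3 -m creep '[[0,0.02,0.7,0,0.4],[0,0,0.6,0,0.4],[0,0,0.35,0,0.4],[0,0,0.2,0,0.4],[0,0,0.05,0,0.4],[0,0,0,0,0.4],[0,0,0,0,0.9],[0,0,0,0,0.9],[0,0,0,0,0.9],[0,0,-0.5,0,1],[0,0,-0.8,0,1],[0,0,-0.8,0,1],[0,0,-0.8,0,1],[0,0,-0.8,0,1],[0,0,0,0,1]]'
python3 - <<'E'
from h import *
p=snap('scene');q=snap('side')
V=[(x,bot.regions_of('carton',x)) for x in(p,q)]
for x,r in V: print(r[0]['score'] if r else None, fit('carton',[(x,r[0]['mask'])],[.437,.211,-.17],.004) if r else '')
plan(.648,-.2845,.21,-.67)
E
```

```text
time: 12.05
tool_pos: [0.4397, 0.2116, 0.2188]
tcp_rot: [2.4, 2.023, 0.013]
wrist_force: [-0.3, -0.5, -0.2]
width: 0.997
grip_force: 0.0
0.64 (array([ 0.43555716,  0.20999599, -0.14776038]), np.float64(0.12157912642776451))
0.59 (array([ 0.43757063,  0.21094466, -0.09799049]), np.float64(0.06744647335422911))
t 12.25 pos [0.436  0.21   0.2127] phi -0.17 q6 0.57 q1 0.4 F [-0.5 -0.2 -0.1] w 0.998 g 0.0
units xyz [-9.03  5.85  0.05] spin units(mod pi) 5.0
```

```bash
python3 -m creep '[[-0.75,0.49,0,0,1],[-0.75,0.49,0,0,1],[-0.75,0.49,0,0,1],[-0.75,0.49,0,0,1],[-0.75,0.49,0,0,1],[-0.75,0.49,0,0,1],[-0.75,0.49,0,0,1],[-0.75,0.49,0,0,1],[-0.75,0.49,0,0,1],[-0.75,0.49,0,0,1],[-0.75,0.49,0,0,1],[-0.75,0.49,0,0,1],[0,0,0,1,1],[0,0,0,1,1],[0,0,0,1,1],[0,0,0,1,1],[0,0,0,1,1],[0,0,0,0,1]]'
python3 - <<'E'
from h import *
p=snap('wrist','w2.png')
for n,s in [('junction_box',[.648,-.2845,-.67]),('plug',[.665,-.123,0]),('crate',[.44,-.23,-.1])]:
    for r in bot.regions_of(n,p)[:1]: print(n,r['score'],r['bbox'],fit(n,[(p,r['mask'])],s))
print([ (r['bbox'],r['score']) for r in bot.look_for('jar_left',p)])
plan(.648,-.2845,.012,-.67)
E
```

```text
time: 14.5
tool_pos: [0.6497, -0.2823, 0.2118]
tcp_rot: [-2.825, -1.368, 0.004]
wrist_force: [0.4, -0.4, -0.1]
width: 0.999
grip_force: 0.0
junction_box 0.93 [253.3, 160.4, 308.5, 218.1] (array([ 0.64978621, -0.28503769, -0.54375396]), np.float64(0.06395527064228045))
plug 0.85 [155.7, 20.6, 225.9, 88.3] (array([ 0.66726778, -0.12367034,  0.08478991]), np.float64(0.05502677903498739))
crate 0.9 [50.6, 195.4, 175.3, 276.9] (array([ 0.45090881, -0.23420719,  0.13773912]), np.float64(1.3784524236520457))
[([52.4, 225.6, 126.2, 286.3], 0.94)]
t 14.75 pos [ 0.6505 -0.2827  0.2137] phi -0.669 q6 0.22 q1 -0.45 F [ 0.2 -0.2 -0.5] w 0.995 g 0.0
units xyz [-0.06 -0.01  4.03] spin units(mod pi) 0.01
```

View pics/w2.png

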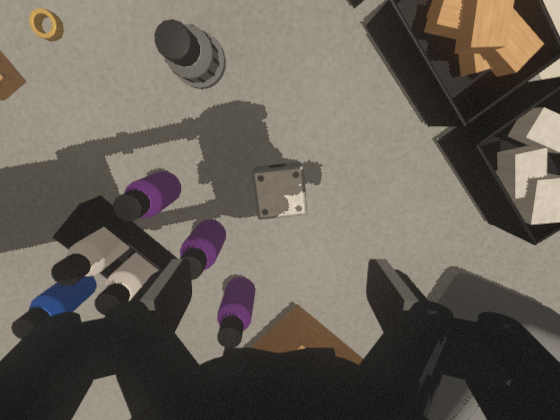

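The box is centred at (280,192), turned about 4° from the pads. The nearest purple bottle base, at about (212,232), clears the fingers. Grasping.

```bash
python3 -m creep '[[-0.04,-0.02,0.8,-0.5,1],[0,0,0.8,0,1],[0,0,0.8,0,1],[0,0,0.8,0,1],[0,0,0.6,0,1],[0,0,0.23,0,1],[0,0,0,0,0.9],[0,0,0,0,0.4],[0,0,0,0,0.4],[0,0,0,0,0.4],[0,0,0,0,0.4],[0,0,-0.4,0,0.4],[0,0,-0.8,0,0.4],[0,0,-0.8,0,0.4],[0,0,-0.8,0,0.4],[0,0,-0.8,0,0.4],[0,0,-0.2,0,0.4],[0,0,0,0,0.4]]' 30
python3 - <<'E'
from h import *
plan(.4362,.2103,.2,-.16)
E
```

```text
time: 17.0
tool_pos: [0.6487, -0.2837, 0.2033]
tcp_rot: [2.793, 1.437, 0.001]
wrist_force: [-0.2, 1.1, -0.0]
width: 0.654
grip_force: 31.9
t 17.0 pos [ 0.6487 -0.2837  0.2033] phi -0.62 q6 0.17 q1 -0.45 F [-0.2  1.1 -0. ] w 0.654 g 31.9
units xyz [ 5.57 -9.2   0.06] spin units(mod pi) -4.6
```

```bash
python3 -m creep '[[0.46,-0.76,0,0,0.4],[0.46,-0.76,0,0,0.4],[0.46,-0.77,0,0,0.4],[0.46,-0.77,0,0,0.4],[0.46,-0.77,0,0,0.4],[0.46,-0.77,0,0,0.4],[0.46,-0.77,0,0,0.4],[0.47,-0.77,0,0,0.4],[0.47,-0.77,0,0,0.4],[0.47,-0.77,0,0,0.4],[0.47,-0.77,0,0,0.4],[0.47,-0.77,0,0,0.4],[0,0,0,-0.9,0.4],[0,0,0,-0.9,0.4],[0,0,0,-0.9,0.4],[0,0,0,-0.9,0.4],[0,0,0,-1,0.4],[0,0,0,0,0.4],[0,0,0,0,0.4]]'
python3 - <<'E'
from h import *
plan(.4362,.2103,.067,-.16)
p=snap('scene');q=snap('side')
for x in(p,q):
    r=bot.regions_of('junction_box',x)
    if r: print(r[0]['score'],r[0]['bbox'],fit('junction_box',[(x,r[0]['mask'])],[.436,.21,-.16],.188))
E
```

```text
time: 19.38
tool_pos: [0.4344, 0.2104, 0.2013]
tcp_rot: [-2.393, -2.034, 0.004]
wrist_force: [0.4, 0.6, -0.5]
width: 0.653
grip_force: 32.1
t 19.38 pos [0.4344 0.2104 0.2013] phi -0.162 q6 0.56 q1 0.4 F [ 0.4  0.6 -0.5] w 0.653 g 32.1
units xyz [0.01 0.04 2.69] spin units(mod pi) -0.02
0.96 [397.9, 120.3, 434.6, 155.5] (array([ 0.43564435,  0.20823345, -0.10408219]), np.float64(0.652289759884322))
0.94 [258.7, 194.7, 307.8, 246.9] (array([0.43767579, 0.21219902, 1.8081004 ]), np.float64(0.1979059229670434))
```

```bash
python3 -m creep '[[0,0.04,0.8,0,0.4],[0,0,0.8,0,0.4],[0,0,0.6,0,0.4],[0,0,0.3,0,0.4],[0,0,0.14,0,0.4],[0,0,0.05,0,0.4],[0,0,0,0,0.4],[0,0,0,0,0.75],[0,0,0,0,0.85],[0,0,0,0,0.85],[0,0,-0.3,0,0.85],[0,0,-0.6,0,0.85],[0,0,-0.8,0,0.85],[0,0,-0.8,0,0.85],[0,0,-0.4,0,0.85],[0,0,0,0,0.85]]'
python3 - <<'E'
from h import *
p=snap('scene','s2.png');q=snap('side')
for n,z in(('junction_box',.054),('carton',.004)):
  for x in(p,q):
    r=bot.regions_of(n,x)
    if r: print(n,r[0]['score'],fit(n,[(x,r[0]['mask'])],[.436,.21,-.16],z))
plan(.666,-.1235,.21)
E
```

```text
time: 21.58
tool_pos: [0.4389, 0.2112, 0.2165]
tcp_rot: [2.39, 2.036, 0.009]
wrist_force: [0.5, -0.7, -1.4]
width: 0.852
grip_force: 0.0
junction_box 0.77 (array([ 0.43642029,  0.20977625, -0.13500308]), np.float64(0.14081626599004435))
junction_box 0.71 (array([0.43644537, 0.20895764, 1.51139945]), np.float64(0.09127380969446325))
carton 0.63 (array([ 0.43661773,  0.2101891 , -0.13293283]), np.float64(0.51144426164569))
carton 0.73 (array([ 0.43741617,  0.20889768, -0.08981202]), np.float64(0.9030573489405649))
t 21.88 pos [0.4363 0.2101 0.2118] phi -0.16 q6 0.56 q1 0.4 F [ 0.6 -0.2 -0.3] w 0.854 g 0.0
units xyz [-5.85  5.6   0.03] spin units(mod pi) 0
```

View pics/s2.png

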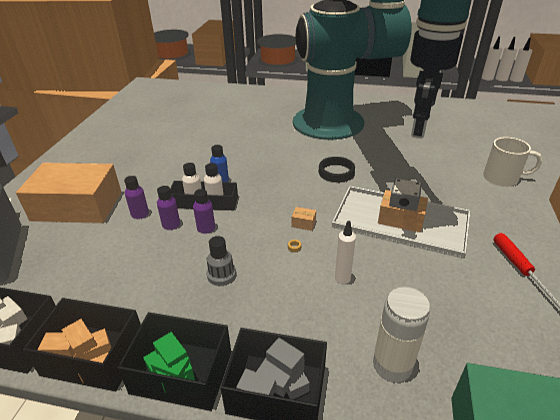

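The carton and the box on it sit in the middle of the tray at (403,205). Next is the plug.

```bash
python3 -m creep '[[-0.73,0.7,0,0,0.85],[-0.73,0.7,0,0,0.85],[-0.73,0.7,0,0,0.85],[-0.73,0.7,0,0,0.85],[-0.73,0.7,0,0,0.85],[-0.73,0.7,0,0,0.85],[-0.73,0.7,0,0,0.85],[-0.74,0.7,0,0,0.85],[0,0,0,0,0.85],[0,0,0.7,0,0.85],[0,0,0.8,0,0.85],[0,0,0.8,0,0.85],[0,0,0.5,0,0.85],[0,0,0.28,0,0.85],[0,0,0,0,0.3],[0,0,0,0,0.2],[0,0,0,0,0.2],[0,0,0,0,0.2],[0,0,0,0,0.2],[0,0,0,0,0.2]]' 40
python3 -c "
from h import *
plan(.452,.298,.2)"
```

```text
time: 24.38
tool_pos: [0.6682, -0.1231, 0.061]
tcp_rot: [2.39, 2.035, 0.003]
wrist_force: [0.1, -0.1, 6.5]
width: 0.339
grip_force: 40.6
t 24.38 pos [ 0.6682 -0.1231  0.061 ] phi -0.16 q6 -0.06 q1 -0.22 F [ 0.1 -0.1  6.5] w 0.339 g 40.6
units xyz [ 7.63 -5.6  -2.8 ] spin units(mod pi) 0
```

```bash
python3 -m creep '[[0,0,-0.3,0,0.2],[0,0,-0.8,0,0.2],[0,0,-0.8,0,0.2],[0,0,-0.8,0,0.2],[0,0,-0.2,0,0.2],[0.69,-0.51,0,0,0.2],[0.69,-0.51,0,0,0.2],[0.69,-0.51,0,0,0.2],[0.69,-0.51,0,0,0.2],[0.69,-0.51,0,0,0.2],[0.69,-0.51,0,0,0.2],[0.69,-0.51,0,0,0.2],[0.69,-0.51,0,0,0.2],[0.69,-0.51,0,0,0.2],[0.69,-0.51,0,0,0.2],[0.69,-0.5,0,0,0.2],[0,0,0,0,0.2],[0,0,0,0,0.2]]'
python3 - <<'E'
from h import *
plan(.452,.298,.0655)
p=snap('scene');q=snap('side')
z=bot.read_state()['tool_pos'][2]-.061
for x in(p,q):
    r=bot.regions_of('plug',x)
    if r: print(r[0]['score'],r[0]['bbox'],fit('plug',[(x,r[0]['mask'])],[.452,.298,0],z))
E
```

```text
time: 26.62
tool_pos: [0.4504, 0.2957, 0.203]
tcp_rot: [2.391, 2.038, -0.004]
wrist_force: [0.1, 0.5, -0.9]
width: 0.337
grip_force: 40.1
t 26.62 pos [0.4504 0.2957 0.203 ] phi -0.159 q6 0.69 q1 0.54 F [ 0.1  0.5 -0.9] w 0.337 g 40.1
units xyz [0.06 0.03 2.75] spin units(mod pi) 0
0.7 [444.2, 131.8, 480.3, 182.0] (array([0.45197379, 0.29593465, 0.08735376]), np.float64(0.4306206840577881))
0.93 [236.8, 236.6, 282.6, 315.5] (array([0.44924782, 0.29513228, 0.15207922]), np.float64(0.1935948030282075))
```

```bash
python3 -m creep '[[0.05,0.02,0.8,0,0.2],[0,0,0.8,0,0.2],[0,0,0.6,0,0.2],[0,0,0.3,0,0.2],[0,0,0.15,0,0.2],[0,0,0.05,0,0.2],[0,0,0,0,0.2],[0,0,0,0,0.2]]'
python3 -c "
from h import *
plan(.452,.298,.065)"
```

```text
time: 27.82
tool_pos: [0.4532, 0.2992, 0.0704]
tcp_rot: [2.392, 2.037, 0.003]
wrist_force: [0.6, 0.3, -1.5]
width: 0.336
grip_force: 40.2
t 27.82 pos [0.4532 0.2992 0.0704] phi -0.16 q6 0.7 q1 0.54 F [ 0.6  0.3 -1.5] w 0.336 g 40.2
units xyz [-0.03 -0.02  0.11] spin units(mod pi) 0
```

```bash
python3 -m creep '[[0,0,0.05,0,0.2],[0,0,0.05,0,0.2],[0,0,0,0,0.2],[0,0,0,0,0.2]]'
```

```text
time: 28.32
tool_pos: [0.4527, 0.299, 0.065]
tcp_rot: [-2.392, -2.037, -0.001]
wrist_force: [-2.1, 1.0, 5.6]
width: 0.337
grip_force: 40.6
```

```bash
python3 -m creep '[[0,0,0,0,0.5],[0,0,0,0,0.6],[0,0,0,0,0.6],[0,0,-0.3,0,0.6],[0,0,-0.8,0,0.6],[0,0,-0.8,0,0.6],[0,0,-0.8,0,0.6],[0,0,-0.8,0,0.6],[0,0,0,0,0.6]]'
python3 - <<'E'
from h import *
p=snap('scene');q=snap('side')
for x in(p,q):
    r=bot.regions_of('plug',x)
    if r: print(r[0]['score'],r[0]['bbox'],fit('plug',[(x,r[0]['mask'])],[.452,.298,0],.004))
plan(.46,-.225,.26)
E
```

```text
time: 29.45
tool_pos: [0.4551, 0.3002, 0.2452]
tcp_rot: [2.39, 2.036, 0.015]
wrist_force: [0.8, -0.0, 0.1]
width: 0.602
grip_force: 0.0
0.61 [430.1, 190.8, 461.2, 238.4] (array([0.45000122, 0.29957851, 0.14889921]), np.float64(0.13458485895466246))
0.72 [242.9, 315.8, 284.6, 380.0] (array([0.45077397, 0.29878846, 0.09638354]), np.float64(0.07859460687403086))
t 29.65 pos [0.4518 0.2982 0.2383] phi -0.16 q6 0.7 q1 0.54 F [0.  0.9 0.5] w 0.599 g 0.0
units xyz [-10.3    1.83  -0.42] spin units(mod pi) 0
```

```bash
python3 -m creep '[[-0.79,0.14,-0.03,0,0.5],[-0.79,0.14,-0.03,0,0.5],[-0.79,0.14,-0.03,0,0.5],[-0.79,0.14,-0.03,0,0.5],[-0.79,0.14,-0.03,0,0.5],[-0.79,0.14,-0.03,0,0.5],[-0.79,0.14,-0.03,0,0.5],[-0.79,0.14,-0.03,0,0.5],[-0.79,0.14,-0.03,0,0.5],[-0.79,0.14,-0.03,0,0.5],[-0.79,0.14,-0.03,0,0.5],[-0.79,0.14,-0.03,0,0.5],[-0.79,0.14,-0.03,0,0.5],[0,0,0,0,0.5],[0,0,0,0,0.5]]'
python3 - <<'E'
from h import *
p=snap('wrist','w3.png')
for n in('crate','jar_left'):
    for r in bot.regions_of(n,p): 
        print(n,r['score'],r['bbox'])
np.savez('w3.npz',**{k:p[k] for k in('pixels','vfov','cx','cy','world_to_cam')})
plan(.46,-.225,.26)
E
```

```text
time: 31.52
tool_pos: [0.4598, -0.222, 0.2573]
tcp_rot: [-2.39, -2.034, 0.001]
wrist_force: [0.5, -0.1, -0.3]
width: 0.497
grip_force: 0.0
crate 0.79 [233.2, 129.2, 310.0, 251.4]
jar_left 0.78 [248.2, 154.1, 281.1, 196.8]
t 31.68 pos [ 0.4603 -0.2216  0.2582] phi -0.159 q6 -0.34 q1 -0.5 F [-0.3  0.3  0.3] w 0.499 g 0.0
units xyz [-0.07  0.   -0.04] spin units(mod pi) 0
```

View pics/w3.png

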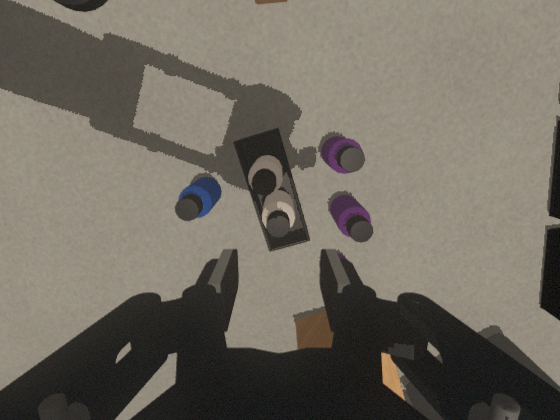

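Crate rim corners are at about (234,142), (278,129), (310,239), (271,250), with jar caps at (263,182) and (278,223). The blue bottle is at (197,198) and purple ones at (345,155) and (353,220).

Run:
```python
from h import *
np.set_printoptions(precision=4,suppress=True)
p=snap('wrist');s=snap('scene')
C=[at(p,*c,.04) for c in[(234,142),(278,129),(310,239),(271,250)]];print(np.array(C),np.mean(C,0))
r=bot.regions_of('crate',p)[0]['mask'].astype(np.uint8)
h=cv2.convexHull(cv2.findNonZero(r));m=np.zeros((420,560),np.uint8);cv2.fillConvexPoly(m,h,1)
x,f=fit('crate',[(p,m)],[.45,-.225,.1]);print('crate wrist',x,f)
rs=bot.regions_of('crate',s)
if rs:
    print(rs[0]['bbox'],rs[0]['score'])
    h=cv2.convexHull(cv2.findNonZero(rs[0]['mask'].astype(np.uint8)));m2=np.zeros((420,560),np.uint8);cv2.fillConvexPoly(m2,h,1)
    print('crate scene',fit('crate',[(s,m2)],x))
for c in[(263,182),(278,223)]: print('cap',at(p,*c,.095))
for c in[(191,168),(212.5,168)]: print('cap scene',at(s,*c,.095))
print('blue',at(p,188,208,.095),'purple',at(p,351,160,.095),at(p,361,230,.095))
o=cv2.resize(p['pixels'][110:270,180:400,::-1].copy(),(800,582),interpolation=cv2.INTER_CUBIC)
H=cv2.convexHull(((proj(p,pts('crate',x)[0])-[180,110])*800/220).astype(np.int32));cv2.polylines(o,[H],True,(255,0,255),1)
cv2.imwrite('pics/w4.png',o)
```

```text
[[ 0.4164 -0.1649  0.04  ]
 [ 0.4705 -0.1585  0.04  ]
 [ 0.4897 -0.3021  0.04  ]
 [ 0.4368 -0.3094  0.04  ]] [ 0.4534 -0.2337  0.04  ]
crate wrist [ 0.4516 -0.2338  0.1289] 0.015104324435395586
[167.9, 180.3, 239.7, 210.7] 0.71
crate scene (array([ 0.4512, -0.2332,  0.1204]), np.float64(0.1372430132442493))
cap [ 0.4468 -0.208   0.095 ]
cap [ 0.4551 -0.2552  0.095 ]
cap scene [ 0.4573 -0.2482  0.095 ]
cap scene [ 0.4488 -0.2018  0.095 ]
blue [ 0.3623 -0.2231  0.095 ] purple [ 0.54   -0.1997  0.095 ] [ 0.5438 -0.2777  0.095 ]
```

View pics/w4.png

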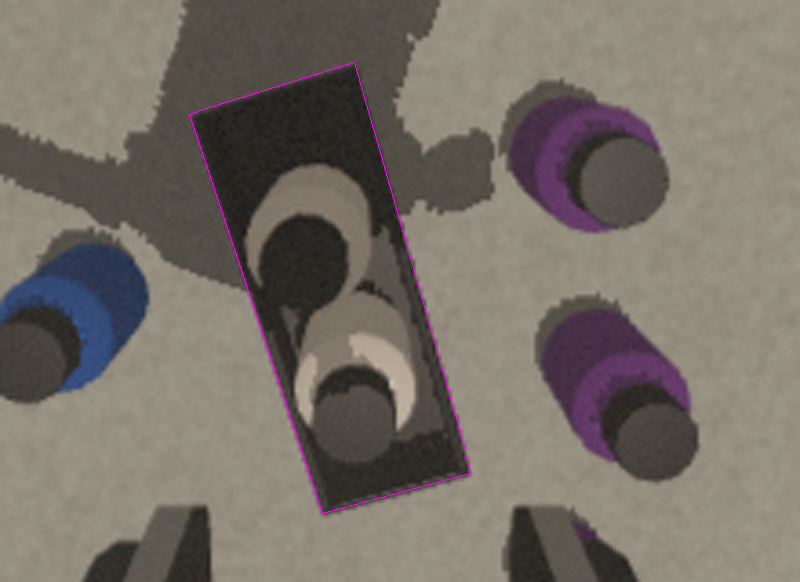

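The crate fits at (0.4515, −0.2335, yaw 0.127). The jars are 49 mm apart, at +28 and −21 mm along it. Turning to line up with the crate, over the left jar.

```bash
python3 -m creep '[[0,0,0,-1,0.6],[0,0,0,-1,0.6],[0,0,0,-0.86,0.6],[0,0,0,0,0.6],[0,0,0,0,0.6]]' 30
python3 - <<'E'
from h import *
p=snap('wrist')
# dark cap tops: predicted pixel and circle by Hough, for check
for n,c in(('L',(.4475,-.206,.095)),('R',(.4555,-.254,.095))):
    print(n,proj(p,np.array(c)).round(1))
cv2.imwrite('pics/w5.png',cv2.resize(p['pixels'][110:260,200:360,::-1],(640,600),interpolation=cv2.INTER_CUBIC))
plan(.4475,-.206,.078,.127)
E
```

```text
time: 32.5
tool_pos: [0.4606, -0.2226, 0.2588]
tcp_rot: [2.078, 2.356, 0.0]
wrist_force: [0.2, 0.8, 0.6]
width: 0.598
grip_force: 0.0
L [[267.3 175.1]]
R [[269.6 219.4]]
t 32.55 pos [ 0.4606 -0.2226  0.2589] phi 0.125 q6 -0.62 q1 -0.5 F [ 0.4 -1.2 -0.3] w 0.597 g 0.0
units xyz [ 0.36 -0.22  3.62] spin units(mod pi) -0.02
```

View pics/w5.png

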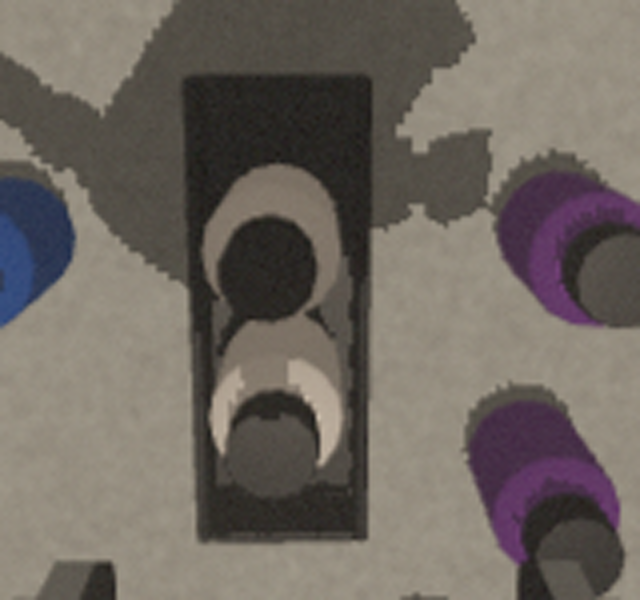

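```bash
python3 -m creep '[[0.34,-0.23,0,0,0.6],[0,0,0.8,0,0.6],[0,0,0.8,0,0.6],[0,0,0.8,0,0.6],[0,0,0.6,0,0.6],[0,0,0.4,0,0.6],[0,0,0.2,0,0.6],[0,0,0,0,0.6],[0,0,0,0,0.2],[0,0,0,0,0.2],[0,0,0,0,0.2],[0,0,0,0,0.2]]' 30
python3 - <<'E'
from h import *
plan(.447,-.207,.078,.127)
E
```

```text
time: 34.05
tool_pos: [0.4478, -0.2079, 0.08]
tcp_rot: [2.076, 2.355, 0.001]
wrist_force: [-0.2, -0.3, 5.8]
width: 0.291
grip_force: 29.8
t 34.05 pos [ 0.4478 -0.2079  0.08  ] phi 0.126 q6 -0.61 q1 -0.48 F [-0.2 -0.3  5.8] w 0.291 g 29.8
units xyz [ 0.02 -0.01  0.04] spin units(mod pi) -0.01
```

```bash
python3 -m creep '[[0,0,-0.1,0,0.2],[0,0,-0.1,0,0.2],[0.12,0,0,0,0.2],[0.12,0,0,0,0.2],[0.12,0,0,0,0.2],[0,0,0,0,0.2],[0,0,0.1,0,0.2],[0,0,0.06,0,0.2],[0,0,0,0,0.2],[0,0,0,0,0.2]]'
python3 - <<'E'
from h import *
plan(.454,-.2575,.25,.127)
E
```

```text
time: 35.3
tool_pos: [0.4447, -0.1896, 0.0807]
tcp_rot: [-2.077, -2.357, 0.0]
wrist_force: [-0.5, -0.8, -1.2]
width: 0.29
grip_force: 29.5
t 35.3 pos [ 0.4447 -0.1896  0.0807] phi 0.126 q6 -0.58 q1 -0.45 F [-0.5 -0.8 -1.2] w 0.29 g 29.5
units xyz [-1.37  0.01 -3.39] spin units(mod pi) -0.01
```

```bash
python3 -m creep '[[0,0,0.03,0,0.2],[0,0,0,0,0.2],[0,0,0,0,0.4],[0,0,0,0,0.6],[0,0,0,0,0.6],[0,0,-0.3,0,0.6],[0,0,-0.8,0,0.6],[0,0,-0.8,0,0.6],[-0.68,0.01,-0.8,0,0.6],[-0.68,0.01,-0.7,0,0.6],[0,0,0,0,0.6],[0,0,0,0,0.6]]'
python3 - <<'E'
from h import *
p=snap('wrist')
for n,c in(('L',(.445,-.1895,.095)),('R',(.454,-.2575,.095))): print(n,((proj(p,np.array(c))-[200,110])*4).round(1))
cv2.imwrite('pics/w6.png',cv2.resize(p['pixels'][110:260,200:360,::-1],(640,600),interpolation=cv2.INTER_CUBIC))
plan(.454,-.2575,.08,.127)
E
```

```text
time: 36.8
tool_pos: [0.4539, -0.2564, 0.2493]
tcp_rot: [-2.077, -2.356, -0.0]
wrist_force: [-0.2, -0.5, -0.6]
width: 0.598
grip_force: 0.0
L [[309.2  64.2]]
R [[311.3 340.8]]
t 36.85 pos [ 0.4535 -0.2559  0.2483] phi 0.126 q6 -0.69 q1 -0.56 F [-0.2  0.3 -0.2] w 0.598 g 0.0
units xyz [-0.04  0.01  3.37] spin units(mod pi) -0.01
```

View pics/w6.png

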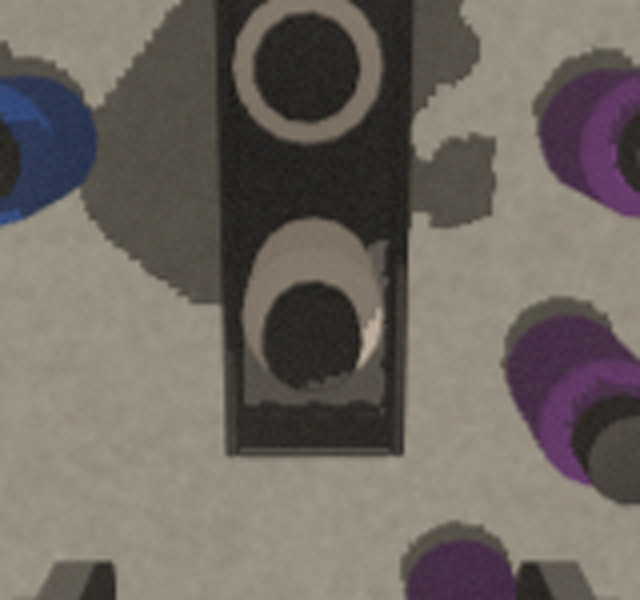

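The left jar stands upright at crop (307,68), and the right cap at (311,336) matches the prediction. Now easing the right jar.

```bash
python3 -m creep '[[-0.02,0,0.8,0,0.6],[0,0,0.8,0,0.6],[0,0,0.8,0,0.6],[0,0,0.6,0,0.6],[0,0,0.3,0,0.6],[0,0,0.08,0,0.6],[0,0,0,0,0.6],[0,0,0,0,0.2],[0,0,0,0,0.2],[0,0,0,0,0.2],[0,0,0,0,0.2],[0,0,-0.1,0,0.2],[0,0,-0.1,0,0.2],[-0.14,0,0,0,0.2],[-0.14,0,0,0,0.2],[-0.14,0,0,0,0.2],[0,0,0,0,0.2],[0,0,0.1,0,0.2],[0,0,0.07,0,0.2],[0,0,0,0,0.2]]' 30
python3 - <<'E'
from h import *
plan(.632,.1025,.23,-.16)
E
```

```text
time: 39.35
tool_pos: [0.457, -0.2786, 0.0818]
tcp_rot: [-2.077, -2.357, 0.0]
wrist_force: [-0.2, -0.1, 1.6]
width: 0.288
grip_force: 29.8
t 39.35 pos [ 0.457  -0.2786  0.0818] phi 0.126 q6 -0.72 q1 -0.59 F [-0.2 -0.1  1.6] w 0.288 g 29.8
units xyz [ 7.12  4.43 -2.96] spin units(mod pi) 2.86
```

```bash
python3 -m creep '[[0,0,0.02,0,0.2],[0,0,0,0,0.4],[0,0,0,0,0.6],[0,0,0,0,0.6],[0,0,-0.3,0,0.6],[0,0,-0.8,0,0.6],[0,0,-0.8,0,0.6],[0.5,0,-0.8,0,0.6],[0.5,0,-0.7,0,0.6],[0,0,0,0,0.6],[0,0,0,0,0.6]]'
python3 - <<'E'
from h import *
p=snap('wrist')
for n,c in(('L',(.445,-.1895,.095)),('R',(.457,-.278,.095)),('C',(.4515,-.2335,.04))): print(n,((proj(p,np.array(c))-[200,110])*4).round(1))
cv2.imwrite('pics/w7.png',cv2.resize(p['pixels'][110:260,200:360,::-1],(640,600),interpolation=cv2.INTER_CUBIC))
m=bot.regions_of('crate',p)[0]['mask'].astype(np.uint8)
h=cv2.convexHull(cv2.findNonZero(m));cv2.fillConvexPoly(m,h,1);print('crate',fit('crate',[(p,m)],[.4515,-.2335,.127]))
s=snap('scene');q=snap('side')
for x in(s,q):
    r=bot.regions_of('nozzle_bottle',x)
    if r: print(r[0]['score'],fit('nozzle_bottle',[(x,r[0]['mask'])],[.632,.103,0]))
plan(.632,.1025,.24,.127)
E
```

```text
time: 40.72
tool_pos: [0.4507, -0.2291, 0.251]
tcp_rot: [2.076, 2.357, -0.0]
wrist_force: [-0.3, 0.3, -0.1]
width: 0.598
grip_force: 0.0
L [[308.4 178. ]]
R [[311.8 512.2]]
C [[312.6 307.4]]
crate (array([ 0.45103312, -0.23344951,  0.13052527]), np.float64(0.01856632813094955))
0.84 (array([0.63253438, 0.1045848 , 0.12850873]), np.float64(0.08907515841419181))
0.63 (array([0.6323036 , 0.10356073, 0.12319725]), np.float64(0.10282426588914806))
t 41.02 pos [ 0.4502 -0.2291  0.2495] phi 0.125 q6 -0.65 q1 -0.52 F [-0.5 -0.7 -0. ] w 0.599 g 0.0
units xyz [6.13 4.44 0.19] spin units(mod pi) -0.02
```

View pics/w7.png

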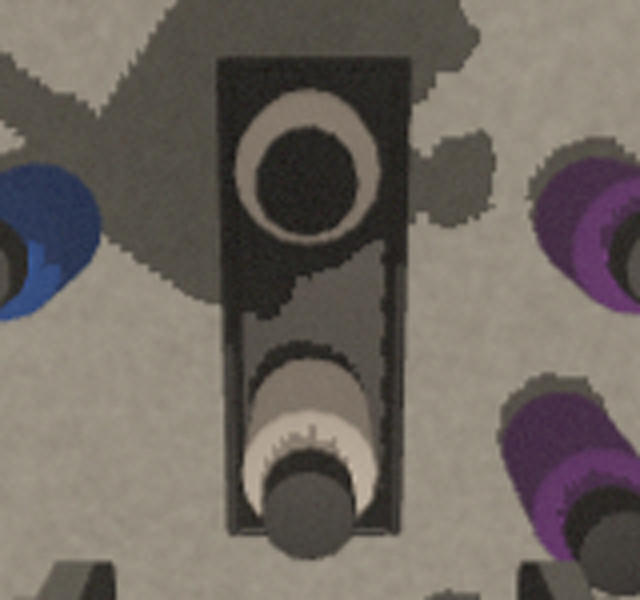

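Both jars stand upright at crop (308,178) and (311,512), with a clear gap between them. Now the nozzle bottle.

```bash
python3 -m creep '[[0.68,0.49,0,0,0.8],[0.68,0.49,0,0,0.8],[0.68,0.49,0,0,0.8],[0.68,0.49,0,0,0.8],[0.68,0.49,0,0,0.8],[0.68,0.5,0,0,0.8],[0.69,0.5,0,0,0.8],[0.69,0.5,0,0,0.8],[0.69,0.5,0,0,0.8],[0,0,0,0,0.8],[0,0,0,0,0.8]]' 30
python3 - <<'E'
from h import *
p=snap('wrist')
r=bot.regions_of('nozzle_bottle',p)
if r: print(r[0]['score'],fit('nozzle_bottle',[(p,r[0]['mask'])],[.632,.104,0]))
plan(.6324,.104,.078,.127)
E
```

```text
time: 42.4
tool_pos: [0.6324, 0.1036, 0.2498]
tcp_rot: [-2.076, -2.357, 0.003]
wrist_force: [-0.1, -0.7, 0.3]
width: 0.802
grip_force: 0.0
0.76 (array([0.63313286, 0.10343835, 0.0630079 ]), np.float64(0.09693357983425571))
t 42.5 pos [0.6324 0.1029 0.2504] phi 0.125 q6 -0.0 q1 0.12 F [-0.4 -0.6  0.1] w 0.8 g 0.0
units xyz [0.02 0.01 3.45] spin units(mod pi) -0.02
```

```bash
python3 -m creep '[[0.01,0.01,0.8,0,0.8],[0,0,0.8,0,0.8],[0,0,0.8,0,0.8],[0,0,0.6,0,0.8],[0,0,0.3,0,0.8],[0,0,0.13,0,0.8],[0,0,0,0,0.8],[0,0,0,0,0.25],[0,0,0,0,0.25],[0,0,0,0,0.25],[0,0,0,0,0.25],[0,0,0,0,0.25]]' 30
python3 -m creep '[[0,0,-0.2,0,0.25],[0,0,-0.8,0,0.25],[0,0,-0.8,0,0.25],[0,0,-0.8,0,0.25],[0,0,-0.2,0,0.25],[0,0,0,0,0.25],[0,0,0,0,0.25]]'
python3 - <<'E'
from h import *
plan(.451,-.234,.218,.128)
E
```

```text
time: 44.0
tool_pos: [0.6339, 0.1047, 0.0806]
tcp_rot: [2.076, 2.356, 0.002]
wrist_force: [-1.0, -0.1, 5.8]
width: 0.339
grip_force: 29.7
time: 44.88
tool_pos: [0.6318, 0.1044, 0.2166]
tcp_rot: [-2.075, -2.355, 0.005]
wrist_force: [-0.2, -0.8, -1.5]
width: 0.336
grip_force: 30.0
t 44.88 pos [0.6318 0.1044 0.2166] phi 0.126 q6 -0.0 q1 0.12 F [-0.2 -0.8 -1.5] w 0.336 g 30.0
units xyz [-6.26 -4.44 -0.01] spin units(mod pi) -0.02
```

```bash
python3 -m creep '[[-0.69,-0.49,0,0,0.25],[-0.69,-0.49,0,0,0.25],[-0.69,-0.49,0,0,0.25],[-0.69,-0.49,0,0,0.25],[-0.7,-0.5,0,0,0.25],[-0.7,-0.5,0,0,0.25],[-0.7,-0.5,0,0,0.25],[-0.7,-0.5,0,0,0.25],[-0.7,-0.48,0,0,0.25],[0,0,0,0,0.25],[0,0,0,0,0.25],[0,0,0,0,0.25]]'
python3 - <<'E'
from h import *
plan(.451,-.234,.085,.128)
s=snap('scene','s3.png');q=snap('side')
for x in(s,q):
    r=bot.regions_of('nozzle_bottle',x)
    if r: print(r[0]['score'],r[0]['bbox'],fit('nozzle_bottle',[(x,r[0]['mask'])],[.451,-.234,0],.139))
E
```

```text
time: 46.38
tool_pos: [0.4525, -0.2328, 0.2185]
tcp_rot: [-2.075, -2.357, -0.0]
wrist_force: [-0.3, 0.4, -0.6]
width: 0.34
grip_force: 30.1
t 46.38 pos [ 0.4525 -0.2328  0.2185] phi 0.127 q6 -0.65 q1 -0.52 F [-0.3  0.4 -0.6] w 0.34 g 30.1
units xyz [-0.02 -0.03  2.67] spin units(mod pi) -0.01
0.66 [184.6, 100.8, 204.7, 149.2] (array([ 0.44939075, -0.23404713,  0.04943856]), np.float64(0.7176798450587285))
0.72 [328.1, 70.5, 342.2, 133.4] (array([ 0.45136316, -0.23827064,  0.02056638]), np.float64(0.21778327718250742))
```

View pics/s3.png

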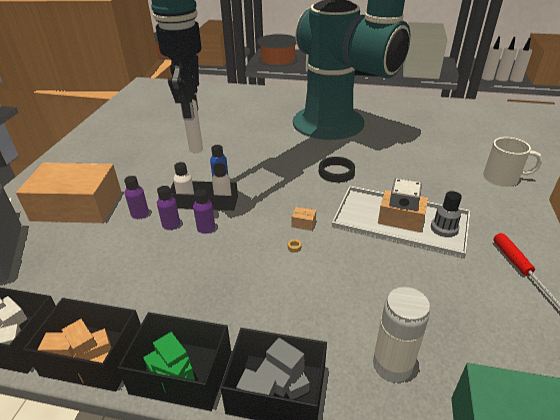

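The bottle hangs vertical at (195,130) over the gap, with the tray order intact. Lowering in steps.

```bash
python3 -m creep '[[-0.02,-0.02,0.5,0,0.25],[0,0,0.5,0,0.25],[0,0,0.4,0,0.25],[0,0,0.4,0,0.25],[0,0,0.3,0,0.25],[0,0,0.3,0,0.25],[0,0,0.1,0,0.25],[0,0,0.06,0,0.25],[0,0,0,0,0.25],[0,0,0,0,0.25]]'
python3 -m creep '[[0,0,0.06,0,0.25],[0,0,0,0,0.25],[0,0,0,0,0.25]]'
```

```text
time: 47.82
tool_pos: [0.452, -0.2353, 0.0919]
tcp_rot: [2.076, 2.356, 0.0]
wrist_force: [-0.6, 0.2, -0.6]
width: 0.342
grip_force: 30.1
time: 48.2
tool_pos: [0.4515, -0.235, 0.0883]
tcp_rot: [2.077, 2.357, -0.0]
wrist_force: [-0.0, -0.1, -0.5]
width: 0.342
grip_force: 30.1
```

```bash
python3 -m creep '[[0,0,0.05,0,0.25],[0,0,0,0,0.25],[0,0,0,0,0.25]]'
python3 -m creep '[[0,0,0.04,0,0.25],[0,0,0,0,0.25],[0,0,0,0,0.25]]'
```

```text
time: 48.58
tool_pos: [0.4515, -0.235, 0.0857]
tcp_rot: [-2.077, -2.357, 0.0]
wrist_force: [-0.4, -0.7, -1.3]
width: 0.338
grip_force: 30.1
time: 48.95
tool_pos: [0.4519, -0.2353, 0.0845]
tcp_rot: [2.076, 2.356, -0.0]
wrist_force: [-2.9, 1.1, 5.2]
width: 0.339
grip_force: 30.9
```

Contact with the floor (5 N). Releasing and backing off.

```bash
python3 -m creep '[[0,0,0,0,0.4],[0,0,0,0,0.55],[0,0,0,0,0.55],[0,0,-0.3,0,0.55],[0,0,-0.6,0,0.55],[0,0,-0.8,0,0.55],[0,0,-0.8,0,0.55],[0,0,-0.8,0,0.55],[0.8,0,0,0,0.55],[0.8,0,0,0,0.55],[0.8,0,0,0,0.55],[0.5,0,0,0,0.55],[0,0,0,0,0.55],[0,0,0,0,0.55],[0,0,0,0,0.55]]'
python3 - <<'E'
from h import *
s=snap('scene');q=snap('side')
for n,g,z in(('nozzle_bottle',[.451,-.234,0],.004),('plug',[.452,.298,0],.004),('small_carton',[.485,.007,.05],0),('junction_box',[.436,.21,-.16],.054)):
  for x in(s,q):
    r=bot.regions_of(n,x)
    if r: print(n,r[0]['score'],fit(n,[(x,r[0]['mask'])],g,z))
o=np.hstack([cv2.resize(s['pixels'][110:260,130:270],(420,450)),cv2.resize(q['pixels'][90:210,290:390],(375,450))])
cv2.imwrite('pics/f.png',o[:,:,::-1])
E
```

```text
time: 50.82
tool_pos: [0.4335, -0.092, 0.249]
tcp_rot: [2.078, 2.355, -0.0]
wrist_force: [0.4, 0.0, 0.8]
width: 0.553
grip_force: 0.0
nozzle_bottle 0.8 (array([ 0.40257508, -0.257155  ,  0.488282  ]), np.float64(0.5100105977022739))
nozzle_bottle 0.66 (array([ 0.47249001, -0.37254865,  0.33939513]), np.float64(1.4358529062841572))
plug 0.64 (array([0.44895804, 0.2995726 , 0.16837414]), np.float64(0.13959593396040587))
plug 0.66 (array([0.45092653, 0.29846243, 0.19453091]), np.float64(0.09849021667416104))
small_carton 0.78 (array([0.48670947, 0.00592622, 0.03098255]), np.float64(0.14128560925837444))
small_carton 0.68 (array([0.48499277, 0.0056407 , 0.02183873]), np.float64(0.13394866767846794))
junction_box 0.56 (array([ 0.43419037,  0.20993649, -0.15001877]), np.float64(0.2463607125766314))
junction_box 0.81 (array([0.43633487, 0.21022271, 1.53527049]), np.float64(0.08524997804904147))
```

View pics/f.png

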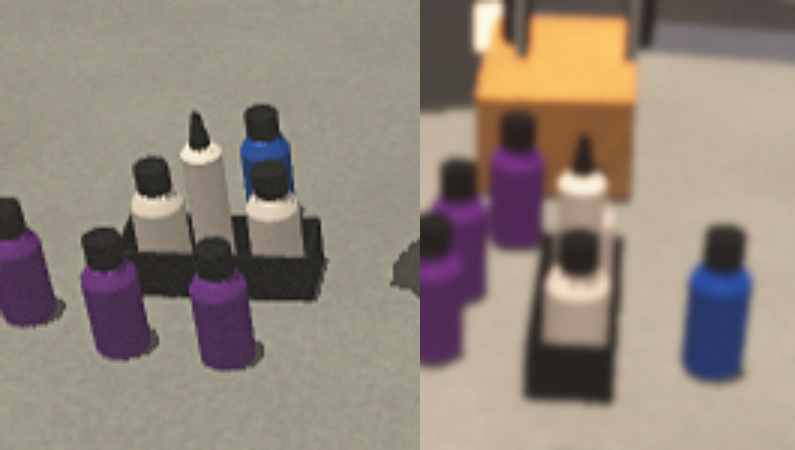

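All three bottles stand upright in the crate: the nozzle bottle at crop (203,180) lies between the two jars and leans no more than its neighbours do from perspective. Handing in.

```bash
python3 -c "
from h import *
print(bot.finish_job())"
```

```text
the job is handed in; nothing more can be done
None
```

The order is made up and handed in at about 51 s: the last pictures show the carton, junction box and plug placed in the tray and the nozzle bottle upright between the two jars. No verdict was returned, and only arm contact, not a picture, confirms the bottle is on the crate floor.

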